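# Change the packing bench over from bottles to cartons

### The arm

A 6-joint arm with a two-finger parallel gripper is mounted at the origin on a cart in front of the work surface, level with it; the furniture and walls round the work are solid. World frame = base frame: x ahead of the robot, y to its left, z up, the work surface at z = 0. Lengths are in m, angles in degrees, forces in N, time in s.
With the tool pointing down it reaches from about 0.3 to 0.875 m from the base axis. Payload 6.4 kg.
Tool frame: the origin (TCP) lies at the very end of the fingers, on their centre line; the grasp point (between the pads) lies 19 mm behind it (r.grip_depth is the distance from the TCP to the grasp point, in m); z points along the fingers, y is the line along which they close (so a half turn about z gives the same grasp; the last joint's range is limited). The gripper opens to 88 mm and grips with 3 to 60 N. Pads are 18 mm wide; open, the fingers measure 123 mm over their backs; the gripper's body (75 mm by 187 mm) begins 45 mm behind the grasp point.
Start: joints at [-83.44, 10.359, 92.074, -0, 77.567, -11.82], TCP at [0.181, -0.546, 0.239] pointing down, gripper open.
Joint ranges: [-171.53, 171.53], [-51.25, 118.39], [17.06, 147.69], [-65.23, 245.23], [0, 150.52], [-178.68, 178.68]. Speed limits (degrees/s): [147.25, 147.25, 172.46, 180, 180, 180].

### API

Orientations are given as [roll, pitch, yaw] about the fixed x, y, z axes, in that order (R = Rz(yaw) Ry(pitch) Rx(roll)).
In Python, from workcell import monitor, snapshot, camera_params, r gives the robot as it stands. The module is installed in compiled form; this text tells all that it offers.
- The arm moves only by the tool servo_tool, never from a script. Its argument "increments" is one flat list of numbers, 7 for each row, row after row: the shift along the tool's x, y, z each as a share of 8 cm, from -1 to 1, then the turn, a rotation vector about the tool's x, y, z each as a share of pi/2 rad, from -1 to 1, then the opening, from -1 (shut) to 1 (fully open). A call has 1 to 12 rows; each row is the pose to reach, as a shift and turn from the pose commanded when the call began, along the tool's axes at that moment; what a row does not reach only later rows make up. A row lasts 1/12 s, in which the tool goes at most 41.7 mm and 7.16 degrees, less where a joint would pass 70% of its speed; a pose out of reach is approached as far as the arm can. A call with a number of a shift or a turn outside -1 to 1 is refused whole. A call with a gripper value outside its range is refused whole. The fingers move at their own pace and stop on an object; "grip_force" is the grip in N (left out, the last holds). Time passes only in rows, so rows that repeat a pose let the fingers close. It gives the time, the measured TCP pose, the force, the opening and the grip force at its end, in the units of the state.
- monitor.get_state(): the state, without advancing time (a new reading comes with each control period).
- snapshot(name): name is "scene" or "top" or "wrist"; returns the picture (420x560x3 uint8, blue, green, red); there is no depth.
- camera_params(name): a dict with "mtx" (3x3 intrinsics, pixels), "cam_to_world" (4x4, takes a point from camera to world coordinates). Camera axes: x right, y down, z forward; pixel columns grow to the right and rows downward; lengths in m; the calibration is good to about 2 mm. A picture is of the moment at which its call begins: read the wrist's pose just before it. camera_params takes no time and is no camera call; for the wrist camera it gives the pose at the moment of the call.
- r.sign_off(): hands the job in; it is judged then, once.
The state is a dict: "time": time; "q": joint angles; "joint_velocities": joint speeds; "joint_torque": joint torques, N m; "eef_pos": TCP position; "orientation": TCP orientation; "force": force on the tool from outside, world axes, zero at the start; "moment": the same for the moment, N m; "grip_width": finger opening in m; "grip_force": force on a finger pad.
Only numpy, scipy, OpenCV 4.12 (cv2) and the standard library are available. Lean on these libraries where they do the work, as an engineer would, in place of code of your own. Each camera call takes 0.05 s, during which the arm holds its last target. There are 200 camera calls.

### The job

The packing bench is changing over from bottles to cartons: press the rocker of the lane with the lacquer bottle on its pad to off (plain end down, nearer the robot), and only after that press the rocker of the lane with the upright carton on its pad to on (white-dotted end down, nearer the sample), each lightly with the fingertips until it is fully over. Grasp and lift nothing, leave the label roll's lane off and all the samples and loose things where they stand, then draw back clear.

Things in the scene. Friction and masses are not known exactly. Their poses are not given: they have to be found in the camera images.
- lane_bottle: lane with the lacquer bottle: fixed dark steel plate 235 x 92 x 6 mm, grey switch housing on the robot's end (100 x 70 mm; top 58 mm above the table, steel bezel to 62 mm), cork sample pad on the other end; all three lanes look alike. Origin on the table under the rocker's centre; x along the plate from housing to sample (125 mm away), z up
- lane_bottle_on (a point): spot to press for ON: top face of that lane's black rocker (76 x 44 mm, shallow V), 25 mm from the hinge on the end nearer the sample, with a white dot near its tip. Moves with the rocker: 66 mm above the table when pressed fully home (face level), about 73 mm when up
- lane_bottle_off (a point): spot to press for OFF, on the other, plain end of the same rocker (nearer the robot), 25 mm from its hinge; same heights: 66 mm when pressed home, about 73 mm when it stands up
- lane_bottle_rocker (a joint): that lane's rocker: +0.15 rad fully on (dotted end down), -0.15 rad fully off (plain end down). No spring: it stays where it is left; about 2.5 N at the pressing spot turns it, then it meets a hard stop
- sample_bottle: the sample on lane_bottle's pad: small lacquer bottle with a tall black cap, 27 mm across, 74 mm high, standing; loose. Origin at the centre of its underside, 8 mm above the table
- lane_carton: lane with the upright carton: fixed dark steel plate 235 x 92 x 6 mm, grey switch housing on the robot's end (100 x 70 mm; top 58 mm above the table, steel bezel to 62 mm), cork sample pad on the other end; all three lanes look alike. Origin on the table under the rocker's centre; x along the plate from housing to sample (125 mm away), z up
- lane_carton_on (a point): spot to press for ON: top face of that lane's black rocker (76 x 44 mm, shallow V), 25 mm from the hinge on the end nearer the sample, with a white dot near its tip. Moves with the rocker: 66 mm above the table when pressed fully home (face level), about 73 mm when up
- lane_carton_off (a point): spot to press for OFF, on the other, plain end of the same rocker (nearer the robot), 25 mm from its hinge; same heights: 66 mm when pressed home, about 73 mm when it stands up
- lane_carton_rocker (a joint): that lane's rocker: +0.15 rad fully on (dotted end down), -0.15 rad fully off (plain end down). No spring: it stays where it is left; about 2.5 N at the pressing spot turns it, then it meets a hard stop
- sample_carton: the sample on lane_carton's pad: white folding carton with a dark foot, 34 x 34 mm, 117 mm high, standing upright; loose. Origin at the centre of its underside, 8 mm above the table
- lane_roll: lane with the label roll: fixed dark steel plate 235 x 92 x 6 mm, grey switch housing on the robot's end (100 x 70 mm; top 58 mm above the table, steel bezel to 62 mm), cork sample pad on the other end; all three lanes look alike. Origin on the table under the rocker's centre; x along the plate from housing to sample (125 mm away), z up
- lane_roll_on (a point): spot to press for ON: top face of that lane's black rocker (76 x 44 mm, shallow V), 25 mm from the hinge on the end nearer the sample, with a white dot near its tip. Moves with the rocker: 66 mm above the table when pressed fully home (face level), about 73 mm when up
- lane_roll_off (a point): spot to press for OFF, on the other, plain end of the same rocker (nearer the robot), 25 mm from its hinge; same heights: 66 mm when pressed home, about 73 mm when it stands up
- lane_roll_rocker (a joint): that lane's rocker: +0.15 rad fully on (dotted end down), -0.15 rad fully off (plain end down). No spring: it stays where it is left; about 2.5 N at the pressing spot turns it, then it meets a hard stop
- sample_roll: the sample on lane_roll's pad: white roll of labels with a cardboard core, 68 mm across, 26 mm high, lying flat; loose. Origin at the centre of its underside, 8 mm above the table
- spare_bottle: loose black lacquer bottle, 27 mm across, 74 mm high, standing on the table between two lanes; origin at the centre of its underside
- tweezers: loose steel tweezers, 126 x 12 x 9 mm, lying on the table between two lanes; origin at the centre of the underside, y along their length
- tally_counter: loose round hand tally counter, 46 x 67 x 22 mm, at the left of the lanes; origin on the underside
- scissors: loose scissors with red handles, 199 x 87 x 9 mm, lying flat at the left beyond the lanes; origin on the underside
- spare_carton: loose black carton lying flat, 117 x 34 x 34 mm, at the right of the lanes; origin at the centre of its underside
Mind the look-alikes: they are no part of the job. What is shaped like the sample_carton but blue or green is not meant.

How it is judged:
By the outcome, as a careful person would: the job done as asked, in the order asked, and still so for the second after the job is handed in, with the robot touching nothing.
It also fails if it takes over 40 s, if anything falls off the work surface, if the arm or the gripper's body presses on something with over 40 N, if the wrist force passes 120 N, or if a joint passes its speed limit or range.

## Working session

There is one attempt and no reset: what is moved stays moved. The work goes in short steps, Python scripts to look and compute and a tool call to move; the robot and the scene stay as the last step left them, time stands still between calls to the robot, and variables do not carry over. Pictures are saved under pics/ and viewed, at most 10 in all, crops included, and the job is handed in when it is done.

Besides the shell and the picture viewer there is one more tool, called after ">>>" by a JSON object that holds its "name" and its "arguments". servo_tool: Moves the arm, as the interface text tells. Shift numbers are shares of 8 cm and turn numbers shares of pi/2 rad, none past 1 either way. Its arguments: {"type":"object","properties":{"increments":{"type":"array"},"grip_force":{"type":"number"}},"required":["increments"]}

```bash
mkdir -p pics; python3 - <<'E'
from workcell import monitor, snapshot, camera_params, r
import cv2
for n in("top","scene"):
    cv2.imwrite(f"pics/{n}0.png",cv2.resize(snapshot(n),(784,588),interpolation=cv2.INTER_CUBIC))
    p=camera_params(n);print(n,p["mtx"].tolist(),p["cam_to_world"].round(4).tolist())
s=monitor.get_state();print(s)
E
```

```text
top [[425.56152003997147, 0.0, 281.83726965533697], [0.0, 425.56152003997147, 204.9584157855837], [0.0, 0.0, 1.0]] [[-0.0214, -0.9938, 0.1091, 0.3908], [-0.9997, 0.0203, -0.0117, 0.0307], [0.0094, -0.1093, -0.994, 1.6871], [0.0, 0.0, 0.0, 1.0]]
scene [[469.73540048937264, 0.0, 277.72062433049103], [0.0, 469.73540048937264, 201.50445377936893], [0.0, 0.0, 1.0]] [[-0.7497, -0.3247, 0.5767, -0.2151], [-0.6616, 0.3487, -0.6638, 0.9442], [0.0145, -0.8792, -0.4762, 0.7471], [0.0, 0.0, 0.0, 1.0]]
{'time': 0.1, 'q': array([-8.34408164e+01,  1.03963228e+01,  9.21238356e+01, -1.34012580e-03,
        7.75667588e+01, -1.18192865e+01]), 'joint_velocities': array([ 0.08421004, -0.06114529, -0.13794621, -0.06703209,  0.02040133,
       -0.02273561]), 'joint_torque': array([-5.87141199e-05, -4.34817123e+01, -3.42696655e+01,  7.04395236e-02,
        3.39909329e-02, -2.56991279e-05]), 'eef_pos': array([ 0.18125691, -0.54519722,  0.23793076]), 'orientation': array([-1.79914658e+02, -1.65223359e-02,  1.83787473e+01]), 'force': array([ 1.0399414 , -0.07097422, -0.4135407 ]), 'moment': array([-0.0151951 ,  0.00343257, -0.00986953]), 'grip_force': 0.0, 'grip_width': 0.08851243913455942}
```

View pics/top0.png

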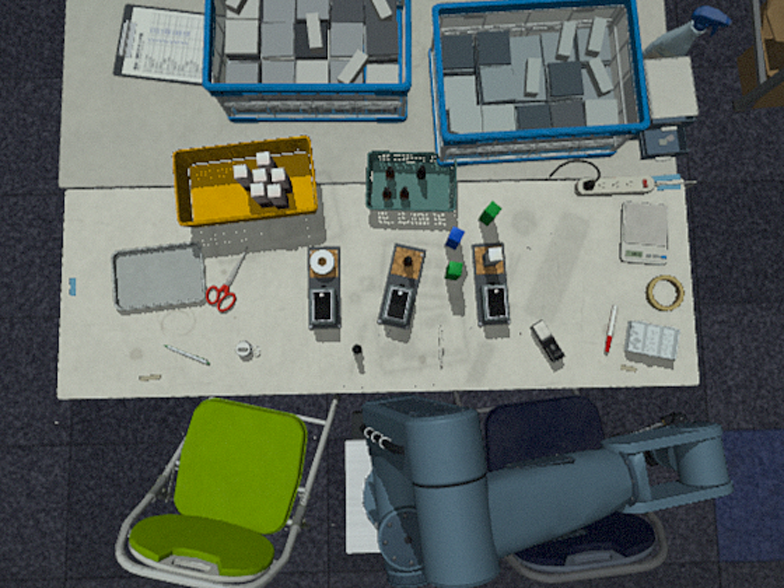

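View pics/scene0.png

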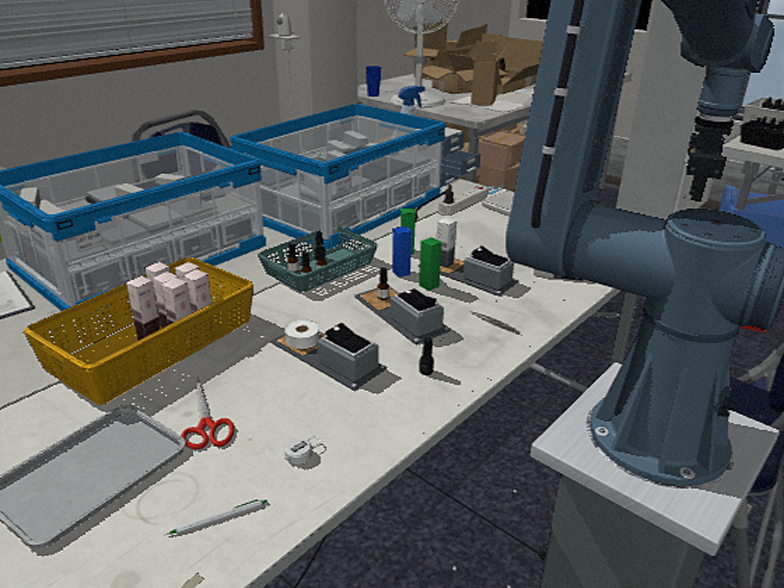

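The top view shows the roll lane on the left (rocker about 323,305), the bottle lane in the middle (398,305) and the carton lane on the right (495,302). Next, a close-up of the lanes.

```bash
python3 - <<'E'
from workcell import snapshot
import cv2
im=snapshot("top"); cv2.imwrite("pics/top.png",im)
c=im[165:245,260:380]   # x6.5
cv2.imwrite("pics/crop1.png",cv2.resize(c,(780,520),interpolation=cv2.INTER_CUBIC))
E
```

```text
(no output)
```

View pics/crop1.png

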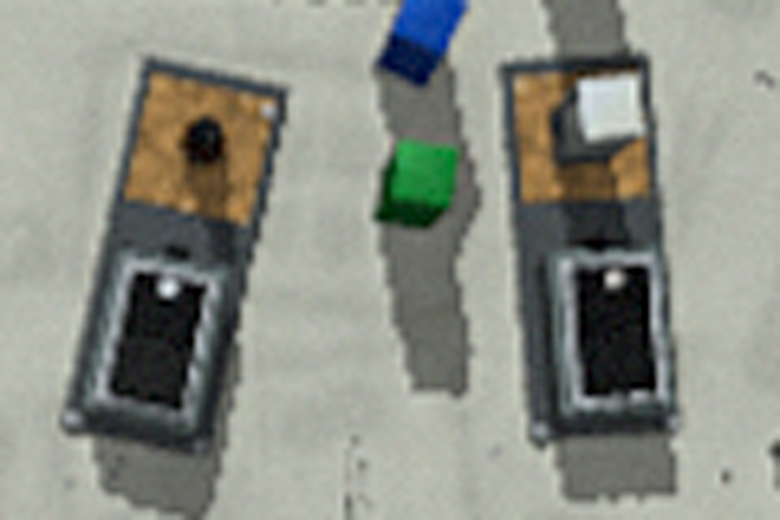

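The crop shows the bottle lane left, with its rocker centre about (159,340) and dot (168,287), and the carton lane right, with its rocker centre about (615,331) and dot (613,278). I'll convert these to world positions.

```bash
cat > h.py <<'E'
import numpy as np
from workcell import camera_params
def px2w(name,uv,z,P=None):
    P=P or camera_params(name); T=np.array(P["cam_to_world"]); K=np.array(P["mtx"])
    d=T[:3,:3]@np.linalg.solve(K,[uv[0],uv[1],1]); return T[:3,3]+d*(z-T[2,3])/d[2]
E
python3 - <<'E'
from h import *
f=lambda p,z:px2w("top",((p[0]+.5)/6.5+260-.5,(p[1]+.5)/6.5+165-.5),z)[:2]
for n,rk,bz,pl,sm in (("bottle",[(140,270),(207,283),(180,408),(110,398)],[(123,258),(220,272),(185,420),(90,405)],[(148,60),(287,90),(205,450),(65,425)],((204,140),.082)),
 ("carton",[(574,268),(648,262),(656,392),(582,397)],[(553,256),(660,252),(668,408),(563,412)],[(503,65),(648,58),(677,432),(537,440)],((610,108),.125))):
    for c,z in((rk,.066),(bz,.062),(pl,.006)):
        w=np.array([f(p,z) for p in c]); m=w.mean(0); far=(w[0]+w[1])/2; near=(w[2]+w[3])/2; a=far-near
        print(n,m.round(4),"yaw",np.degrees(np.arctan2(a[1],a[0])).round(1),"len",np.linalg.norm(a).round(4),"wid",np.linalg.norm(w[0]-w[1]).round(4))
    print("sample",f(*sm).round(4))
print(f((425,170),.117))
E
```

```text
bottle [0.5231 0.004 ] yaw -13.9 len 0.0765 wid 0.0402
bottle [0.5241 0.0068] yaw -14.2 len 0.0895 wid 0.0579
bottle [ 0.5797 -0.0086] yaw -14.0 len 0.2289 wid 0.0876
sample [ 0.6386 -0.0245]
carton [ 0.5234 -0.2645] yaw 1.2 len 0.0766 wid 0.044
carton [ 0.5225 -0.2628] yaw 1.0 len 0.0925 wid 0.0636
carton [ 0.5791 -0.2628] yaw 2.5 len 0.2315 wid 0.0898
sample [ 0.6459 -0.2559]
[ 0.61330804 -0.14968369]
```

>>> {"name": "servo_tool", "arguments": {"increments": [0.33,-0.3,0,0,0,0,-1,0.66,-0.6,0,0,0,0,-1,1,-0.9,0,0,0,0,-1,1,-0.9,0,0,0,0,-1], "grip_force": 10}}

```text
time: 0.48
eef_pos: [0.2369, -0.4472, 0.238]
orientation: [-179.8, -0.1, 18.6]
force: [0.7, -0.6, 0.0]
grip_width: 0.0634
grip_force: 0.0
```

>>> {"name": "servo_tool", "arguments": {"increments": [0.33,-0.3,0,0,0,0,-1,0.66,-0.6,0,0,0,0,-1,1,-0.9,0,0,0,0,-1,1,-0.9,0,0,0,0,-1]}}

```text
time: 0.82
eef_pos: [0.2897, -0.3543, 0.2383]
orientation: [-179.9, -0.1, 18.6]
force: [0.4, -0.2, 0.5]
grip_width: 0.0371
grip_force: 0.0
```

>>> {"name": "servo_tool", "arguments": {"increments": [0.33,-0.3,0,0,0,0,-1,0.66,-0.6,0,0,0,0,-1,1,-0.9,0,0,0,0,-1,1,-0.9,0,0,0,0,-1]}}

```text
time: 1.15
eef_pos: [0.3428, -0.2613, 0.2386]
orientation: [-179.9, -0.1, 18.6]
force: [0.7, 0.6, -0.5]
grip_width: 0.0097
grip_force: 0.0
```

>>> {"name": "servo_tool", "arguments": {"increments": [0.33,-0.3,0,0,0,0,-1,0.66,-0.6,0,0,0,0,-1,1,-0.9,0,0,0,0,-1,1,-0.9,0,0,0,0,-1]}}

```text
time: 1.48
eef_pos: [0.396, -0.168, 0.2388]
orientation: [-179.9, -0.1, 18.7]
force: [-0.4, 0.9, 0.5]
grip_width: 0.0004
grip_force: 0.0
```

>>> {"name": "servo_tool", "arguments": {"increments": [0.33,-0.3,0,0,0,0,-1,0.66,-0.6,0,0,0,0,-1,1,-0.9,0,0,0,0,-1,1,-0.9,0,0,0,0,-1]}}

```text
time: 1.82
eef_pos: [0.4494, -0.075, 0.2388]
orientation: [-180.0, -0.1, 18.6]
force: [0.0, -0.0, 0.5]
grip_width: 0.0007
grip_force: 0.0
```

>>> {"name": "servo_tool", "arguments": {"increments": [0.33,-0.3,0,0,0,0.07,-1,0.66,-0.6,0,0,0,0.14,-1,1,-0.9,0,0,0,0.21,-1,1,-0.9,0,0,0,0.28,-1,1,-0.9,0,0,0,0.36,-1,1,-0.9,0,0,0,0.36,-1,1,-0.9,0,0,0,0.36,-1]}}

```text
time: 2.4
eef_pos: [0.5008, 0.0142, 0.2385]
orientation: [180.0, 0.0, -13.8]
force: [0.2, -0.8, -0.2]
grip_width: 0.0005
grip_force: 0.0
```

```bash
cat >> h.py <<'E'
from workcell import monitor
from scipy.spatial.transform import Rotation as Ro
def plan(target,yaw):
    s=monitor.get_state(); R=Ro.from_euler("xyz",s["orientation"],degrees=True)
    G=Ro.from_euler("xyz",[180,0,yaw],degrees=True)
    print("pos",s["eef_pos"].round(4),"rpy",s["orientation"].round(2),"F",s["force"].round(1),
      "\nshift",(R.inv().apply(np.array(target)-s["eef_pos"])/.08).round(3),"turn",((R.inv()*G).as_rotvec()/(np.pi/2)).round(3))
E
python3 - <<'E'
from h import *
plan([.4987,.011,.10],-14)
from workcell import snapshot; import cv2
P=camera_params("wrist");print(P)
cv2.imwrite("pics/w1.png",snapshot("wrist"))
E
```

```text
pos [0.5008 0.0142 0.2385] rpy [ 1.7997e+02  2.0000e-02 -1.3850e+01] F [ 0.2 -0.8 -0.2] 
shift [-0.015  0.044  1.731] turn [0.    0.    0.002]
{'mtx': array([[352.33233737,   0.        , 281.08580654],
       [  0.        , 352.33233737, 210.48199809],
       [  0.        ,   0.        ,   1.        ]]), 'cam_to_world': array([[-2.39255021e-01, -9.30126283e-01, -2.78607490e-01,
         5.73561611e-01],
       [-9.70956597e-01,  2.29361709e-01,  6.80918047e-02,
        -2.62417398e-03],
       [ 5.67912773e-04,  2.86807086e-01, -9.57988190e-01,
         3.84595981e-01],
       [ 0.00000000e+00,  0.00000000e+00,  0.00000000e+00,
         1.00000000e+00]])}
```

View pics/w1.png

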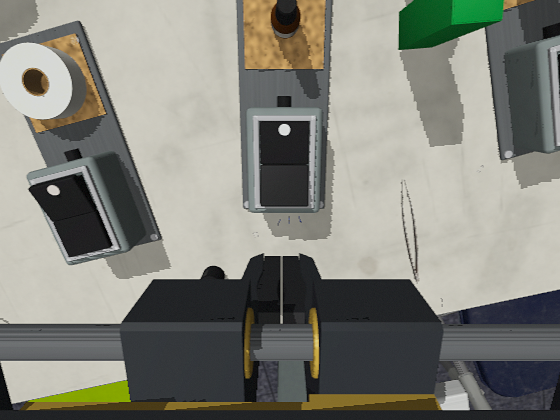

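The wrist view shows the bottle lane's rocker at u 259–309, v 122–207, with the hinge at about (284.5,164). The fingers are lined up with it.

```bash
python3 - <<'E'
from h import *
h=px2w("wrist",(284.5,164),.066); n=px2w("wrist",(284.5,207),.076); f=px2w("wrist",(284,122),.066)
print(h,n,f,px2w("wrist",(284,130),.066))
plan([h[0]-.025*np.cos(np.radians(14)),h[1]+.025*np.sin(np.radians(14)),.085],-14)
E
```

```text
[0.52287393 0.00652219 0.066     ] [0.48620865 0.01555675 0.076     ] [ 0.55896223 -0.00181989  0.066     ] [ 5.52294229e-01 -1.92157373e-04  6.60000000e-02]
pos [0.5007 0.0142 0.2386] rpy [ 1.7998e+02  1.0000e-02 -1.3860e+01] F [-0.7 -0.  -1. ] 
shift [-0.02   0.025  1.92 ] turn [0.    0.    0.002]
```

>>> {"name": "servo_tool", "arguments": {"increments": [-0.02,0.025,0.4,0,0,0,-1,-0.02,0.025,0.8,0,0,0,-1,-0.02,0.025,1,0,0,0,-1,-0.02,0.025,1,0,0,0,-1]}}

```text
time: 2.78
eef_pos: [0.4956, 0.0135, 0.1548]
orientation: [180.0, 0.4, -13.9]
force: [-1.2, -0.2, -0.5]
grip_width: 0.0006
grip_force: 0.0
```

>>> {"name": "servo_tool", "arguments": {"increments": [0,0,0.35,0,0,0,-1,0,0,0.65,0,0,0,-1,0,0,0.85,0,0,0,-1,0,0,0.85,0,0,0,-1]}}

```text
time: 3.12
eef_pos: [0.497, 0.0136, 0.0888]
orientation: [180.0, 0.2, -14.0]
force: [-0.5, -0.0, 0.5]
grip_width: 0.0007
grip_force: 0.0
```

>>> {"name": "servo_tool", "arguments": {"increments": [0,0,0.04,0,0,0,-1,0,0,0.08,0,0,0,-1,0,0,0.12,0,0,0,-1,0,0,0.16,0,0,0,-1,0,0,0.2,0,0,0,-1,0,0,0.22,0,0,0,-1,0,0,0.24,0,0,0,-1,0,0,0.24,0,0,0,-1]}}

```text
time: 3.78
eef_pos: [0.4985, 0.0141, 0.0714]
orientation: [180.0, 0.0, -14.0]
force: [-0.5, -0.1, 0.1]
grip_width: 0.0006
grip_force: 0.4
```

>>> {"name": "servo_tool", "arguments": {"increments": [0,0,0.015,0,0,0,-1,0,0,0.03,0,0,0,-1,0,0,0.045,0,0,0,-1,0,0,0.06,0,0,0,-1,0,0,0.06,0,0,0,-1]}}

```text
time: 4.2
eef_pos: [0.4985, 0.0142, 0.0665]
orientation: [-180.0, 0.0, -14.0]
force: [-0.5, -0.9, 0.4]
grip_width: 0.0006
grip_force: 0.0
```

>>> {"name": "servo_tool", "arguments": {"increments": [0,0,0.01,0,0,0,-1,0,0,0.02,0,0,0,-1,0,0,0.02,0,0,0,-1]}}

```text
time: 4.45
eef_pos: [0.4987, 0.0141, 0.0662]
orientation: [180.0, 0.0, -14.0]
force: [-5.4, 1.4, 13.7]
grip_width: 0.0007
grip_force: 6.5
```

Firm contact at 66 mm with 14 N means the rocker is at its hard stop. I'll lift off and look.

>>> {"name": "servo_tool", "arguments": {"increments": [0,0,-0.2,0,0,0,-1,0,0,-0.6,0,0,0,-1,0,0,-1,0,0,0,-1,0,0,-1,0,0,0,-1]}}

```text
time: 4.78
eef_pos: [0.5027, 0.0133, 0.1511]
orientation: [-180.0, -0.6, -14.0]
force: [0.7, 0.7, 0.5]
grip_width: 0.0007
grip_force: 0.0
```

>>> {"name": "servo_tool", "arguments": {"increments": [0,0,-0.4,0,0,0,-1,0,0,-0.8,0,0,0,-1,0,0,-1,0,0,0,-1,0,0,-1,0,0,0,-1]}}

```text
time: 5.12
eef_pos: [0.5012, 0.0136, 0.2292]
orientation: [-180.0, -0.5, -14.0]
force: [1.0, -0.3, -0.2]
grip_width: 0.0009
grip_force: 0.0
```

```bash
python3 - <<'E'
from h import *
plan([.548,-.2627,.226],1.8)
from workcell import snapshot; import cv2
cv2.imwrite("pics/w2.png",snapshot("wrist"))
E
```

```text
pos [0.5012 0.0136 0.2292] rpy [-179.98   -0.47  -14.01] F [ 1.  -0.3 -0.2] 
shift [1.403 3.209 0.05 ] turn [ 0.001 -0.005 -0.176]
```

View pics/w2.png

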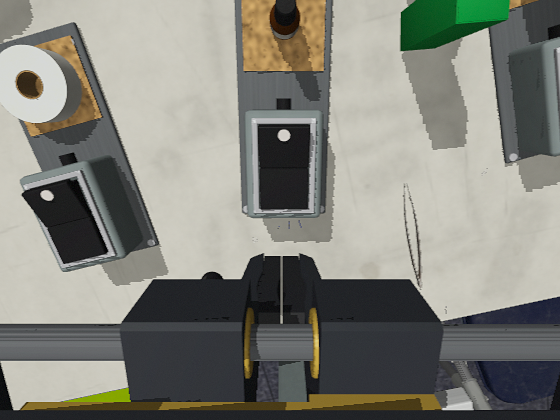

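The dotted end is now wider in the image (257–311 against 259–309), so it stands up and the bottle lane is off. Moving on to the carton lane.

>>> {"name": "servo_tool", "arguments": {"increments": [0.17,0.4,0,0,0,0,-1,0.35,0.8,0,0,0,0,-1,0.35,0.8,0,0,0,0,-1]}}

```text
time: 5.42
eef_pos: [0.5103, -0.059, 0.2231]
orientation: [179.9, 0.1, -14.2]
force: [-0.0, -0.8, 0.8]
grip_width: 0.0006
grip_force: 0.0
```

>>> {"name": "servo_tool", "arguments": {"increments": [0.17,0.4,0,0,0,0,-1,0.35,0.8,0,0,0,0,-1,0.35,0.8,0,0,0,0,-1]}}

```text
time: 5.67
eef_pos: [0.5219, -0.128, 0.2231]
orientation: [179.9, 0.1, -14.2]
force: [0.2, -0.0, 0.6]
grip_width: 0.0004
grip_force: 0.0
```

>>> {"name": "servo_tool", "arguments": {"increments": [0.17,0.4,0,0,0,0,-1,0.35,0.8,0,0,0,0,-1,0.35,0.8,0,0,0,0,-1]}}

```text
time: 5.92
eef_pos: [0.5335, -0.1966, 0.2232]
orientation: [179.9, 0.1, -14.2]
force: [0.0, 0.5, -0.9]
grip_width: 0.0003
grip_force: 0.0
```

>>> {"name": "servo_tool", "arguments": {"increments": [0.17,0.4,0,0,0,-0.07,-1,0.35,0.8,0,0,0,-0.14,-1,0.35,0.8,0,0,0,-0.176,-1,0.35,0.8,0,0,0,-0.176,-1,0.35,0.8,0,0,0,-0.176,-1]}}

```text
time: 6.33
eef_pos: [0.5446, -0.26, 0.2233]
orientation: [-179.9, 0.1, 1.7]
force: [-0.4, 1.0, 0.5]
grip_width: 0.0006
grip_force: 0.0
```

```bash
python3 - <<'E'
from h import *
plan([.548,-.2627,.10],1.8)
from workcell import snapshot; import cv2,pickle
pickle.dump(camera_params("wrist"),open("w3.pkl","wb"))
cv2.imwrite("pics/w3.png",snapshot("wrist"))
E
```

```text
pos [ 0.5446 -0.26    0.2233] rpy [-1.7986e+02  1.3000e-01  1.6900e+00] F [-0.4  1.   0.5] 
shift [0.045 0.038 1.541] turn [-0.002  0.001 -0.001]
```

View pics/w3.png

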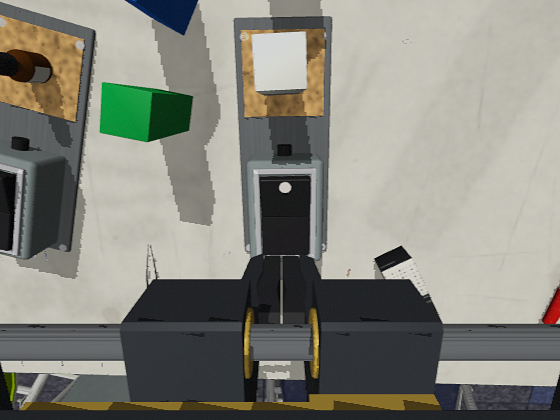

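The wrist view shows the carton lane's rocker with the dot at (285,187), its edges at u 258–312 and the hinge at v≈217.

```bash
python3 - <<'E'
from h import *
import pickle; P=pickle.load(open("w3.pkl","rb"))
for uv,z in(((286,217),.066),((285,178),.077),((285,187),.075)): print(px2w("wrist",uv,z,P).round(4))
plan([.548,-.263,.085],1.8)
E
```

```text
[ 0.5224 -0.264   0.066 ]
[ 0.5604 -0.2617  0.077 ]
[ 0.5521 -0.262   0.075 ]
pos [ 0.5447 -0.2598  0.2237] rpy [-1.7989e+02  1.0000e-01  1.7300e+00] F [-0.7  0.3 -0.1] 
shift [0.043 0.045 1.734] turn [-0.001  0.001 -0.001]
```

>>> {"name": "servo_tool", "arguments": {"increments": [0.04,0.03,0.4,0,0,0,-1,0.04,0.03,0.8,0,0,0,-1,0.04,0.03,1,0,0,0,-1,0.04,0.03,1,0,0,0,-1]}}

```text
time: 6.72
eef_pos: [0.5459, -0.2601, 0.1401]
orientation: [-179.7, 0.4, 1.8]
force: [-0.6, 0.6, 0.0]
grip_width: 0.0007
grip_force: 0.0
```

>>> {"name": "servo_tool", "arguments": {"increments": [0,0,0.3,0,0,0,-1,0,0,0.55,0,0,0,-1,0,0,0.7,0,0,0,-1,0,0,0.7,0,0,0,-1,0,0,0.7,0,0,0,-1]}}

```text
time: 7.13
eef_pos: [0.5487, -0.2632, 0.0896]
orientation: [-180.0, 0.0, 1.8]
force: [0.3, -0.8, 0.1]
grip_width: 0.0004
grip_force: 0.0
```

>>> {"name": "servo_tool", "arguments": {"increments": [0,0,0.04,0,0,0,-1,0,0,0.08,0,0,0,-1,0,0,0.12,0,0,0,-1,0,0,0.16,0,0,0,-1,0,0,0.19,0,0,0,-1,0,0,0.22,0,0,0,-1,0,0,0.24,0,0,0,-1,0,0,0.26,0,0,0,-1,0,0,0.28,0,0,0,-1,0,0,0.28,0,0,0,-1]}}

```text
time: 7.97
eef_pos: [0.5484, -0.2637, 0.0664]
orientation: [-180.0, 0.0, 1.8]
force: [0.2, -0.9, 0.6]
grip_width: 0.0006
grip_force: 0.6
```

>>> {"name": "servo_tool", "arguments": {"increments": [0,0,0.01,0,0,0,-1,0,0,0.02,0,0,0,-1,0,0,0.02,0,0,0,-1]}}

```text
time: 8.22
eef_pos: [0.5485, -0.2638, 0.0662]
orientation: [180.0, 0.0, 1.8]
force: [-2.1, 1.0, 9.0]
grip_width: 0.0006
grip_force: 5.1
```

At the stop with 9 N. Drawing back.

>>> {"name": "servo_tool", "arguments": {"increments": [0,0,-0.2,0,0,0,-1,0,0,-0.6,0,0,0,-1,0,0,-1,0,0,0,-1,0,0,-1,0,0,0,-1]}}

```text
time: 8.55
eef_pos: [0.5512, -0.2657, 0.1515]
orientation: [179.7, -0.4, 1.8]
force: [0.1, -1.3, 0.8]
grip_width: 0.0005
grip_force: 0.0
```

>>> {"name": "servo_tool", "arguments": {"increments": [0,0,-0.4,0,0,0,-1,0,0,-0.8,0,0,0,-1,0,0,-1,0,0,0,-1,0,0,-1,0,0,0,-1]}}

```text
time: 8.88
eef_pos: [0.5501, -0.2649, 0.2294]
orientation: [179.8, -0.3, 1.8]
force: [0.1, -0.4, 0.2]
grip_width: 0.0006
grip_force: 0.0
```

>>> {"name": "servo_tool", "arguments": {"increments": [-0.4,0.3,0,0,0,0,-1,-0.8,0.6,0,0,0,0,-1,-1,0.9,0,0,0,0,-1,-1,0.9,0,0,0,0,-1]}}

```text
time: 9.22
eef_pos: [0.4672, -0.3412, 0.2232]
orientation: [-180.0, 0.2, 1.6]
force: [-0.2, 1.1, 0.6]
grip_width: 0.0005
grip_force: 0.0
```

>>> {"name": "servo_tool", "arguments": {"increments": [-0.4,0.3,0,0,0,0,-1,-0.8,0.6,0,0,0,0,-1,-1,0.9,0,0,0,0,-1,-1,0.9,0,0,0,0,-1,-1,0.9,0,0,0,0,-1,-1,0.9,0,0,0,0,-1]}}

```text
time: 9.72
eef_pos: [0.3932, -0.4117, 0.2238]
orientation: [-179.9, 0.0, 1.8]
force: [0.8, -0.1, 0.1]
grip_width: 0.0003
grip_force: 0.0
```

```bash
python3 - <<'E'
from workcell import snapshot
import cv2
im=snapshot("scene"); a=cv2.resize(im[150:290,180:390],(780,520),interpolation=cv2.INTER_CUBIC)
cv2.imwrite("pics/s2.png",a)
E
```

```text
(no output)
```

View pics/s2.png

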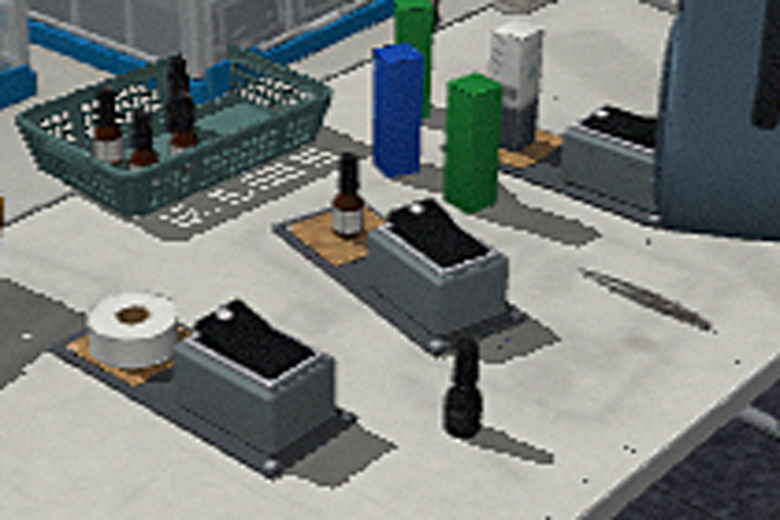

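The bottle lane's rocker (dot at 420,208) is raised just like the roll lane's (222,315), so both are off, and the samples stand. The arm half hides the carton lane, so I'll check it from the top.

```bash
python3 - <<'E'
from workcell import snapshot
import cv2,numpy as np
im=snapshot("top");o=cv2.imread("pics/top.png")
f=lambda i:cv2.resize(i[165:245,260:390],(780,290*480//290),interpolation=cv2.INTER_CUBIC)[:,:]
g=lambda i:cv2.resize(i[170:240,315:370],(390,496),interpolation=cv2.INTER_CUBIC)
cv2.imwrite("pics/t2.png",np.hstack([g(o),g(im)]))
E
```

```text
(no output)
```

View pics/t2.png

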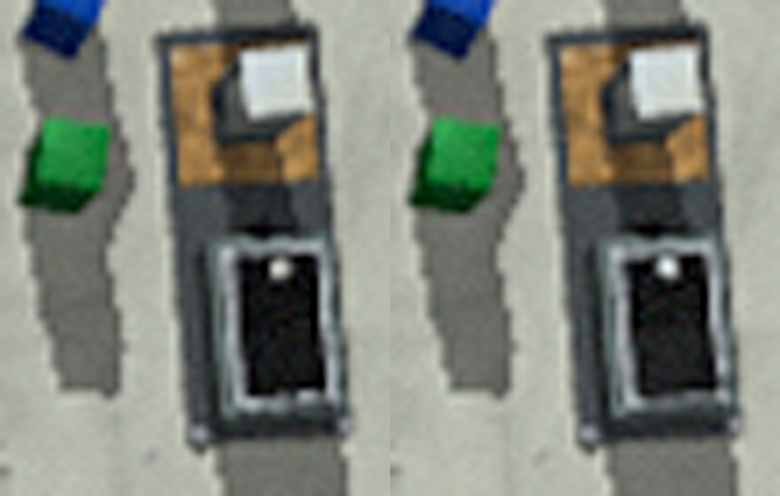

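Before (left) and after (right): the dot (667,265) sits slightly higher up and brighter, matching the end being down. The carton and the green and blue boxes have not moved.

```bash
python3 -c "
from workcell import r;print(r.sign_off())"
```

```text
the job is handed in; nothing more can be done
None
```

I pressed the bottle lane's rocker to off first, then the carton lane's to on, each to its hard stop (14 N and 9 N); nothing seen in the final pictures had moved, and I drew the arm clear and handed the job in.

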